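# Put away the packing stack

## Task

The packing stack on the bench is no longer needed. Take it apart from the top and put each of its four pieces away in the low grey nest of its own shape: the nut in the hexagonal one, the V-block in the square one, the disc in the round one and the bar in the long one, each right way up as it stood and lying flat on the floor of its nest. Keep the pieces level throughout, do not let any of them fall over, and leave the dish and the empty tin where they are.

Things in the scene. Friction and masses are not known exactly. Their poses are not given: they have to be found in the camera images.
- hex_nut: Large steel hexagon nut, on top of the stack: 30 mm across flats, 35 mm across corners, 20 mm high, through hole with a brass-coloured thread, about 0.1 kg. Origin: centre of its underside; z up. Its x axis is square to one pair of flats (the others at 60 degree steps). It stands on the V-block.
- v_block: Dark steel V-block, 46 x 46 mm and 30 mm high, second from the top: square block with a shallow V groove (16 mm wide, 8 mm deep) along its x axis in its upper face; its four side faces are plain. About 0.35 kg. Origin: centre of its underside; z up. It stands on the disc.
- round_disc: Round steel disc, 62 mm diameter, 24 mm high, with an 18 mm bore through its middle, third from the top, about 0.45 kg. Origin: centre of its underside; z up. It stands on the long bar, up to 10 mm from the bar's middle.
- long_bar: Plain dull grey aluminium bar, 60 mm (its x) by 110 mm (its y) and 24 mm high, with a small hole near each end; the lowest piece of the stack, standing on the bench, about 0.42 kg. Origin: centre of its underside; z up. 
- nest_hex: Low grey plastic nest with a hexagonal recess, 46 mm across flats (60 mm outside). The smallest nest. The floor inside is 3 mm above the bench, the rim is 7 mm wide and its top 8 mm above the bench. Fixed to the bench. Origin: its centre, at bench height; z up. Its x axis is square to one pair of its flats.
- nest_square: Low grey plastic nest with a square recess, 62 x 62 mm (76 mm outside). The floor inside is 3 mm above the bench, the rim is 7 mm wide and its top 8 mm above the bench. Fixed to the bench. Origin: its centre, at bench height; z up. Its x and y axes are square to its sides.
- nest_round: Low grey plastic nest with a round recess, 78 mm diameter (92 mm outside). The floor inside is 3 mm above the bench, the rim is 7 mm wide and its top 8 mm above the bench. Fixed to the bench. Origin: its centre, at bench height; z up. 
- nest_long: Low grey plastic nest with a long rectangular recess, 76 mm (its x) by 126 mm (its y), 90 x 140 mm outside. The largest nest. The floor inside is 3 mm above the bench, the rim is 7 mm wide and its top 8 mm above the bench. Fixed to the bench. Origin: its centre, at bench height; z up. 
- parts_dish: Bystander: shallow round dish of small white parts, 86 mm diameter, 18 mm high, loose on the bench among the nests. Origin: centre of its underside; z up. 
- tin_empty: Bystander: empty open tin, 72 mm diameter, 76 mm high, standing loose in its wire ring at the left of the work. Origin: centre of its underside; z up. 

How it is judged:
By the outcome, as a careful person would: the job done as asked, in the order asked, and still so for the second after the job is handed in, with the robot touching nothing.
It also fails if it takes over 93 s, if anything falls off the work surface, if the arm or the gripper's body presses on something with over 40 N, if the wrist force passes 120 N, or if a joint passes its speed limit or range.

## Robot

A 6-joint arm with a two-finger parallel gripper is mounted at the origin on a cart in front of the work surface, level with it; the furniture and walls round the work are solid. World frame = base frame: x ahead of the robot, y to its left, z up, the work surface at z = 0. Lengths are in mm, angles in rad, forces in N, time in s.
With the tool pointing down it reaches from about 275 to 1000 mm from the base axis. Payload 8.4 kg.
Tool frame: the origin (TCP) lies on the centre line of the jaws, within the pads' length; the fingertips stand 25 mm ahead of it and the grasp point (between the pads) lies 6 mm ahead of it; z points along the fingers, x is the direction in which the jaws open and shut, and the axes are right-handed (so a half turn about z gives the same grasp; the last joint's range is limited). The gripper opens to 85 mm and grips with 20 to 120 N. Pads are 22 mm wide; open, the fingers measure 114 mm over their backs; the gripper's body (76 mm by 85 mm) begins 54 mm behind the grasp point. The pads swing forward as they close: fully open they stand 13 mm farther back than shut.
Start: joints at [1.109, 0.353, 1.633, -0, 1.155, -0.002], TCP at [277.355, 560.092, 256.281] pointing down, gripper open.
Joint ranges: [-2.63, 2.63], [-0.92, 2.1], [0.06, 2.66], [-1.3, 4.44], [0, 2.69], [-3.02, 3.02]. Speed limits (rad/s): [2.22, 2.22, 2.79, 3.14, 3.14, 3.14].

## Interface

Orientations are given as [roll, pitch, yaw] about the fixed x, y, z axes, in that order (R = Rz(yaw) Ry(pitch) Rx(roll)).
In Python, from rig import r gives the robot as it stands. The module is installed in compiled form; this text tells all that it offers.
- The arm moves only by the tool jog_arm, never from a script. Its argument "deltas" is a list of rows, each an object with "gripper": the gripper command: -1 is fully open, 1 is shut, values between are in proportion; "translation": the shift along the world's x, y, z in units of 10 cm (1.0 is 10 cm), a list of three; "dr": the turn, a rotation vector about the world's x, y, z in units of pi/2 rad (1.0 is pi/2 rad), a list of three. In form: [{"gripper": gripper, "translation": [x, y, z], "dr": [wx, wy, wz]}, ...]. A call has 1 to 12 rows; each row shifts and turns the commanded pose from where the row before left it; what a row does not reach is not made up. A row lasts 1/12 s, in which the tool goes at most 41.7 mm and 7.16 degrees, less where a joint would pass 70% of its speed; a pose out of reach is approached as far as the arm can. A call with a number of a shift or a turn outside -1 to 1 is refused whole. A call with a gripper value outside its range is refused whole. The fingers move at their own pace and stop on an object; "squeeze" is the grip in N (left out, the last holds). Time passes only in rows, so rows that do not move let the fingers close. It gives the time, the measured TCP pose, the force and the opening at its end, in the units of the state.
- r.sense(): the state, without advancing time (a new reading comes with each control period).
- r.grab_frame(name): name is "side" or "top"; returns the picture (400x640x3 uint8, blue, green, red); there is no depth.
- r.calibration(name): a dict with "mtx" (3x3 intrinsics, pixels), "k1" (the pictures are not rectified: a ray, as slopes to the right and down, at radius r is drawn at 1 + k1 r^2 times it, then the intrinsics apply), "world_from_camera" (4x4, takes a point from camera to world coordinates). Camera axes: x right, y down, z forward; pixel columns grow to the right and rows downward; lengths in mm; the calibration is good to about 2 mm. A picture is of the moment at which its call begins. calibration takes no time and is no camera call.
- r.sign_off(): hands the job in, once; it reports no verdict.
The state is a dict: "clock": time; "qpos": joint angles; "qvel": joint speeds; "joint_efforts": joint torques, N m; "eef_pos": TCP position; "tcp_rot": TCP orientation; "contact_force": force on the tool from outside, world axes, zero at the start; "wrist_torque": the same for the moment, N m; "opening": opening from 0.0 (shut) to 1.0 (fully open).
Only numpy, scipy, OpenCV 4.12 (cv2) and the standard library are available. Lean on these libraries where they do the work, as an engineer would, in place of code of your own. Each camera call takes 0.05 s, during which the arm holds its last target. There are 200 camera calls.

## Working session

There is one attempt and no reset: what is moved stays moved. The work goes in short steps, Python scripts to look and compute and a tool call to move; the robot and the scene stay as the last step left them, time stands still between calls to the robot, and variables do not carry over. Pictures are saved under pics/ and viewed, about 12 in all and at most 16, crops included, and the job is handed in when it is done.

Besides the shell and the picture viewer there is one more tool, called after "Request:" as name([rows], argument=value, ...), one row to a line, values as JSON. jog_arm: Moves the arm, as the interface text tells. Shifts and turns lie within -1 to 1; 1 stands for 10 cm of shift or pi/2 rad of turn. Its arguments: {"type":"object","properties":{"deltas":{"type":"array"},"squeeze":{"type":"number"}},"required":["deltas"]}

```bash
mkdir -p pics; ls; python3 - <<'E'
from rig import r
import cv2,numpy as np
np.set_printoptions(precision=3,suppress=True)
for n in("side","top"):
    cv2.imwrite(f"pics/{n}0.png",r.grab_frame(n)); c=r.calibration(n); print(n,c["mtx"],c["k1"],np.array(c["world_from_camera"]))
print(r.sense())
E
```

```text
pics
side [[412.185   0.    314.35 ]
 [  0.    412.185 198.539]
 [  0.      0.      1.   ]] 0.034050246988656684 [[ -0.999  -0.02    0.04  485.538]
 [ -0.044   0.591  -0.805 630.342]
 [ -0.008  -0.806  -0.591 575.192]
 [  0.      0.      0.      1.   ]]
top [[364.547   0.    322.29 ]
 [  0.    364.547 203.154]
 [  0.      0.      1.   ]] -0.043205563868208445 [[  0.025  -0.996   0.083 470.365]
 [ -0.999  -0.027  -0.031 -51.616]
 [  0.033  -0.082  -0.996 925.532]
 [  0.      0.      0.      1.   ]]
{'clock': 0.1, 'qpos': array([ 1.109,  0.354,  1.634,  0.   ,  1.155, -0.002]), 'qvel': array([ 0.001, -0.002, -0.002,  0.002, -0.001, -0.001]), 'joint_efforts': array([ -0.001, -60.636, -34.281,  -0.   ,   0.004,   0.   ]), 'eef_pos': array([277.175, 559.739, 255.632]), 'tcp_rot': array([-3.142,  0.001,  1.111]), 'contact_force': array([ 0.557,  0.425, -0.837]), 'wrist_torque': array([-0.002,  0.014, -0.033]), 'opening': 1.0006984238650736}
```

View pics/top0.png

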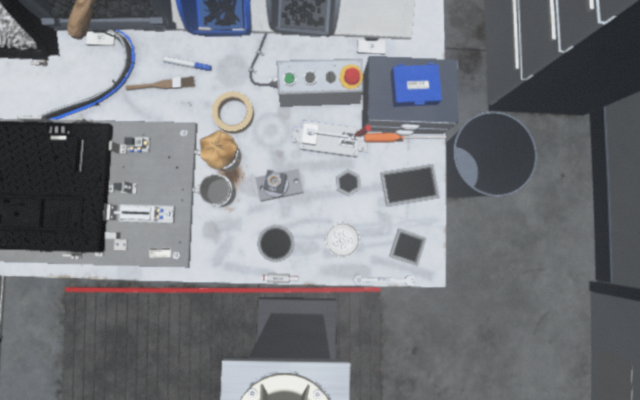

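View pics/side0.png

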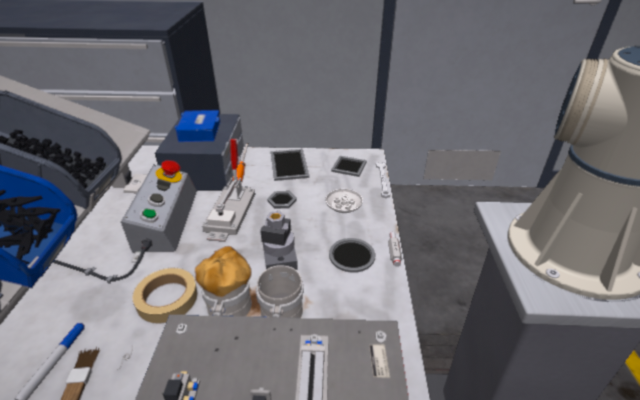

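The top view shows the stack at about (279,183), with the hex nest at (347,182), the long nest at (409,185), the round nest at (276,243), the square nest at (407,246), the dish at (342,239) and the tin at (216,190). Next I'll measure on zoomed crops.

```bash
cat > h.py <<'E'
import cv2,numpy as np
from rig import r
np.set_printoptions(precision=2,suppress=True)
def cal(n):
    c=r.calibration(n); return np.array(c["mtx"]),c["k1"],np.array(c["world_from_camera"])
def plane(n,uv,z):
    K,k1,T=cal(n); uv=np.atleast_2d(np.float64(uv))
    p=cv2.undistortPoints(uv[:,None],K,np.array([k1,0,0,0]))[:,0]
    d=np.c_[p,np.ones(len(p))]@T[:3,:3].T; o=T[:3,3]
    return o+d*((z-o[2])/d[:,2:])
def proj(n,X):
    K,k1,T=cal(n); Ti=np.linalg.inv(T); rv=cv2.Rodrigues(Ti[:3,:3])[0]
    return cv2.projectPoints(np.atleast_2d(np.float64(X)),rv,Ti[:3,3],K,np.array([k1,0,0,0]))[0][:,0]
def crop(img,x0,y0,x1,y1,s,name):
    cv2.imwrite(name,cv2.resize(img[y0:y1,x0:x1],None,fx=s,fy=s,interpolation=cv2.INTER_CUBIC))
def rect(n,cnt,z):
    return cv2.minAreaRect(plane(n,cnt.reshape(-1,2),z)[:,:2].astype(np.float32))
E
python3 - <<'E'
from h import *
t=cv2.imread("pics/top0.png"); s=cv2.imread("pics/side0.png")
crop(t,245,155,445,270,4,"pics/tc.png")
crop(s,240,140,400,280,5,"pics/sc.png") if False else crop(s,245,145,395,275,4,"pics/sc.png")
g=cv2.cvtColor(t,cv2.COLOR_BGR2GRAY); hsv=cv2.cvtColor(t,cv2.COLOR_BGR2HSV)
roi=np.zeros_like(g); roi[160:268,250:442]=1
# outer (rim) contours and inner dark recess contours
for nm,th in(("outer",150),("inner",75)):
    m=((g<th)&(roi>0)).astype(np.uint8)
    for c in cv2.findContours(m,cv2.RETR_EXTERNAL,cv2.CHAIN_APPROX_NONE)[0]:
        if cv2.contourArea(c)<120: continue
        M=cv2.moments(c); u=[M["m10"]/M["m00"],M["m01"]/M["m00"]]
        z=8 if nm=="outer" else 5
        print(nm,np.array(u),cv2.contourArea(c),plane("top",u,z)[0],rect("top",c,z))
E
```

```text
outer [407.91 246.69] 597.5 [ 442.27 -299.43    8.  ] ((442.4075927734375, -299.5046081542969), (65.1122055053711, 64.6285171508789), 71.9534683227539)
outer [275.34 243.08] 785.0 [443.61  34.67   8.  ] ((443.92352294921875, 34.28449249267578), (79.64627838134766, 77.29264831542969), 1.7662032842636108)
outer [347.89 182.13] 269.0 [ 602.28 -143.96    8.  ] ((602.276123046875, -143.6751251220703), (46.711551666259766, 49.92634963989258), 35.21086883544922)
outer [275.66 185.51] 294.0 [588.32  38.9    8.  ] ((595.9736938476562, 30.543697357177734), (73.82395935058594, 105.09040832519531), 12.291013717651367)
outer [410.   184.52] 1416.0 [ 600.92 -303.93    8.  ] ((601.0558471679688, -303.7276306152344), (78.61830139160156, 129.68951416015625), 11.318016052246094)
inner [273.09 245.52] 360.0 [437.29  40.37   5.  ] ((440.9234924316406, 38.696327209472656), (65.00727844238281, 56.75592041015625), 28.37744903564453)
inner [427.07 181.25] 128.0 [ 611.21 -349.41    5.  ] ((609.097900390625, -344.7069091796875), (62.43781280517578, 29.553197860717773), 12.60826587677002)
```

View pics/tc.png

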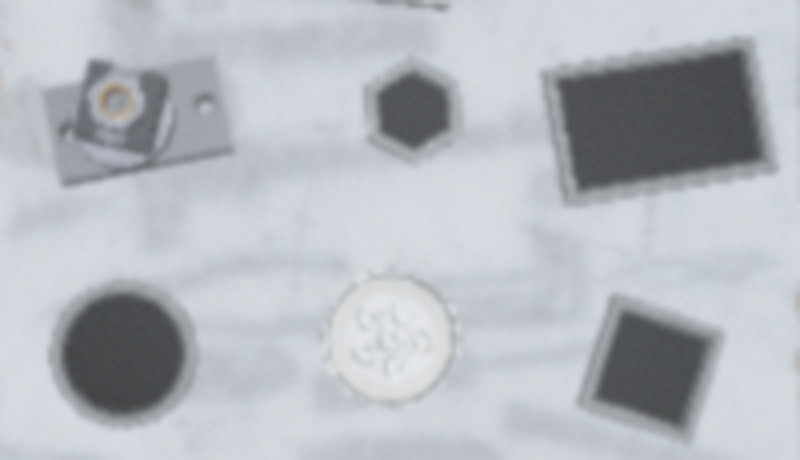

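View pics/sc.png

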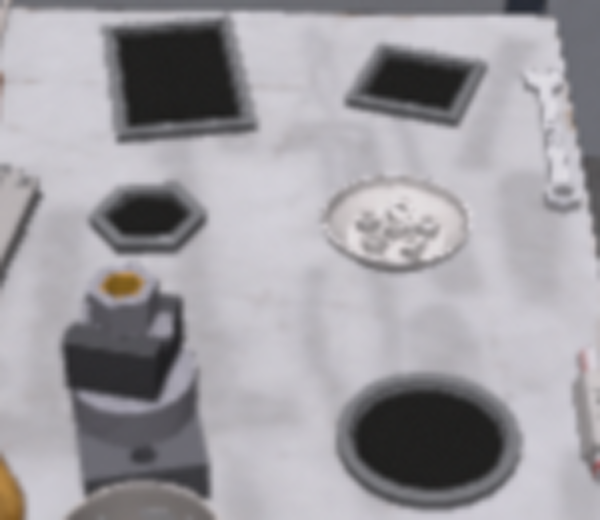

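The crops show the nests clearly: recesses dark, rims grey. On the stack the nut is at top-crop (117,100), the V-block at about (122,105), and the disc is partly hidden below it. I'll put one enlarged image together of the stack and hex nest in both views.

```bash
python3 - <<'E'
from h import *
t=cv2.imread("pics/top0.png"); s=cv2.imread("pics/side0.png")
A=cv2.resize(t[165:205,252:308],None,fx=7,fy=7,interpolation=cv2.INTER_CUBIC)
B=cv2.resize(s[208:273,258:304],None,fx=8,fy=8,interpolation=cv2.INTER_CUBIC)
C=cv2.resize(t[165:201,330:366],None,fx=7,fy=7,interpolation=cv2.INTER_CUBIC)
o=np.zeros((600,800,3),np.uint8); o[:A.shape[0],:A.shape[1]]=A; o[:B.shape[0],400:400+B.shape[1]]=B; o[300:300+C.shape[0],:C.shape[1]]=C
cv2.imwrite("pics/z1.png",o)
E
```

```text
(no output)
```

View pics/z1.png

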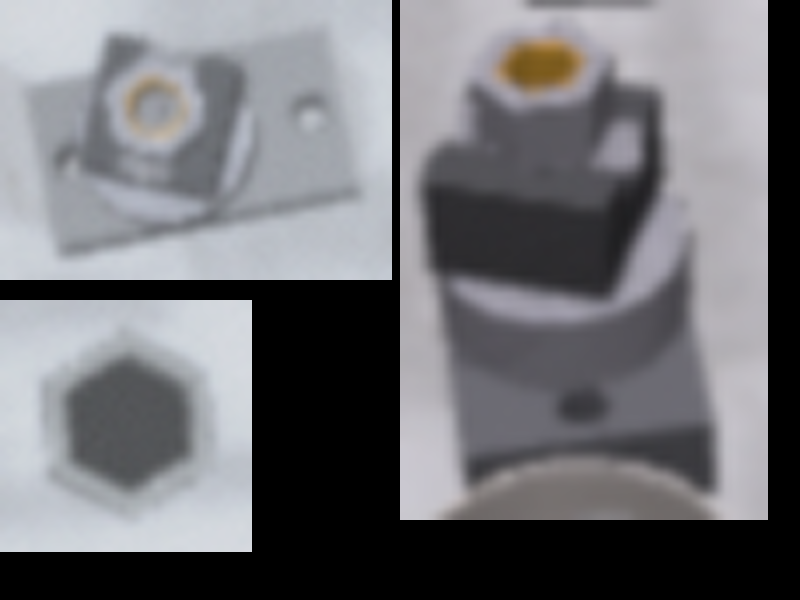

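```bash
cat >> h.py <<'E'
def src(p,s,off): return (np.float64(p)+.5)/s-.5+np.float64(off)
E
python3 - <<'E'
from h import *
def ang(p,q): d=q[:2]-p[:2]; return np.degrees(np.arctan2(d[1],d[0])), np.hypot(*d)
def quad(n,P,z,nm):
    W=plane(n,P,z); print(nm,"c",W.mean(0)[:2],[tuple(np.round(ang(W[i],W[(i+1)%4]),1)) for i in range(4)])
a=lambda p: src(p,7,(252,165)); b=lambda p: src(np.float64(p)-[400,0],8,(258,208)); 
quad("top",a([(25,85),(325,28),(358,190),(62,250)]),24,"bar")
quad("top",a([(108,38),(245,65),(212,200),(82,170)]),78,"V")
print("Vside bottom",[ang(*plane("side",b([(430,272),(605,298)]),48)),ang(*plane("side",b([(605,298),(655,195)]),48))],plane("side",b([(430,272),(605,298)]),48))
for n,f in(("top",(252,165,308,205)),("side",(258,208,304,222))):
    im=cv2.imread(f"pics/{n}0.png"); h=cv2.cvtColor(im,cv2.COLOR_BGR2HSV)
    m=(h[...,1]>(60 if n=="top" else 90)).astype(np.uint8); k=np.zeros_like(m); k[f[1]:f[3],f[0]:f[2]]=1
    ys,xs=np.nonzero(m*k); print(n,"brass px",len(xs),xs.mean(),ys.mean(),plane(n,[(xs.mean(),ys.mean())],98 if n=="top" else 95))
W=plane("top",a([(152,60),(197,80),(205,120),(165,155),(115,135),(107,92)]),98); c=W.mean(0); print("nut",c,[ang(c,w) for w in W])
W=plane("side",b([(467,75),(500,35),(570,22),(608,50),(590,95),(505,103)]),98); c=W.mean(0); print("nut side",c,[ang(c,w) for w in W])
# disc arc, top and side
D=plane("top",a([(130,213),(165,222),(215,213),(243,175),(253,120)]),48)[:,:2]
E_=plane("side",b([(447,280),(480,310),(545,323),(620,305),(672,260),(690,215)]),48)[:,:2]
from scipy.optimize import least_squares
for P in(D,E_): print("disc",least_squares(lambda c:np.hypot(*(P-c).T)-31,P.mean(0)).x, least_squares(lambda c:np.hypot(*(P-c[:2]).T)-c[2],[*P.mean(0),31]).x)
# nest hex: subpixel half-level contour + phase
t=cv2.imread("pics/top0.png",0)[165:201,330:366]; T=cv2.resize(t,None,fx=7,fy=7,interpolation=cv2.INTER_CUBIC)
c=max(cv2.findContours((T<130).astype(np.uint8),0,1)[0],key=cv2.contourArea)
W=plane("top",src(c.reshape(-1,2),7,(330,165)),8)[:,:2]; C=np.array(cv2.minEnclosingCircle(W.astype(np.float32))[0]); d=W-C
th=np.arctan2(d[:,1],d[:,0]); print("hexnest",C,"vertex dir deg mod60",np.degrees(np.angle((np.hypot(*d.T)**2*np.exp(6j*th)).sum())/6), np.hypot(*d.T).min(),np.hypot(*d.T).max())
# tin check
print("side-view stack reprojection of bar top corners"); 
E
```

```text
bar c [589.6  28.9] [(np.float64(-77.4), np.float64(108.4)), (np.float64(-166.9), np.float64(59.4)), (np.float64(103.1), np.float64(106.7)), (np.float64(14.8), np.float64(60.4))]
V c [588.84  34.63] [(np.float64(-99.6), np.float64(46.7)), (np.float64(168.3), np.float64(46.7)), (np.float64(78.5), np.float64(44.4)), (np.float64(-8.8), np.float64(45.2))]
Vside bottom [(np.float64(169.8937320052507), np.float64(43.0631018992033)), (np.float64(-102.60957886194947), np.float64(37.9904431469677))] [[615.92  53.43  48.  ]
 [573.52  60.99  48.  ]]
top brass px 0 nan nan [[nan nan nan]]
side brass px 46 275.30434782608694 215.6304347826087 [[588.82  32.69  95.  ]]
nut [589.66  34.33  98.  ] [(np.float64(7.896955089176688), np.float64(15.573190396810352)), (np.float64(-54.033591155172644), np.float64(15.759998890829879)), (np.float64(-103.63574273586364), np.float64(16.27642357342949)), (np.float64(-168.40946014429915), np.float64(16.025555533581255)), (np.float64(125.90705258465086), np.float64(16.370508038759507)), (np.float64(74.7962592929894), np.float64(16.98834840087471))]
nut side [588.67  35.86  98.  ] [(np.float64(17.022312264124828), np.float64(17.090439783874245)), (np.float64(-43.531520857031886), np.float64(14.736357609875396)), (np.float64(-108.2780071802055), np.float64(16.484749272578743)), (np.float64(-160.59925409297077), np.float64(16.158681680840566)), (np.float64(138.65606034133637), np.float64(17.123793514357462)), (np.float64(67.21026736439411), np.float64(16.113444577332622))]
disc [587.7  36.1] [585.71  34.53  29.02]
disc [587.31  38.15] [587.33  38.1   31.04]
hexnest [ 601.99 -143.92] vertex dir deg mod60 4.207216792667963 20.87028525300596 24.911454465506157
side-view stack reprojection of bar top corners<stdin>:12: RuntimeWarning: Mean of empty slice.
  ret = ret.dtype.type(ret / rcount)
```

Measured: the nut is at about (589,34.5) with flats at −18°, the V-block at (589,34.6) yaw −11°, the disc at (587.5,37) and the bar at (589.6,29) yaw 13°. Both views agree to about 2 mm. I'll move above the stack now.

Request:
jog_arm([
  {"gripper": -0.2, "translation": [0.09, -0.15, 0], "dr": [0, 0, -0.025]},
  {"gripper": -0.2, "translation": [0.17, -0.29, 0], "dr": [0, 0, -0.05]},
  {"gripper": -0.2, "translation": [0.18, -0.3, 0], "dr": [0, 0, -0.052]},
  {"gripper": -0.2, "translation": [0.18, -0.3, 0], "dr": [0, 0, -0.052]},
  {"gripper": -0.2, "translation": [0.18, -0.3, 0], "dr": [0, 0, -0.052]},
  {"gripper": -0.2, "translation": [0.18, -0.3, 0], "dr": [0, 0, -0.052]},
  {"gripper": -0.2, "translation": [0.18, -0.3, 0], "dr": [0, 0, -0.052]},
  {"gripper": -0.2, "translation": [0.18, -0.3, 0], "dr": [0, 0, -0.052]},
  {"gripper": -0.2, "translation": [0.18, -0.3, 0], "dr": [0, 0, -0.052]},
  {"gripper": -0.2, "translation": [0.18, -0.3, 0], "dr": [0, 0, -0.052]},
  {"gripper": -0.2, "translation": [0.18, -0.3, 0], "dr": [0, 0, -0.052]},
  {"gripper": -0.2, "translation": [0.18, -0.3, 0], "dr": [0, 0, -0.052]},
], squeeze=50)

```text
clock: 1.1
eef_pos: [483.6, 213.7, 256.2]
tcp_rot: [3.141, 0.0, 0.171]
contact_force: [0.9, 0.3, 0.5]
opening: 0.598
```

Request:
jog_arm([
  {"gripper": -0.2, "translation": [0.18, -0.3, 0], "dr": [0, 0, -0.052]},
  {"gripper": -0.2, "translation": [0.18, -0.3, 0], "dr": [0, 0, -0.052]},
  {"gripper": -0.2, "translation": [0.18, -0.3, 0], "dr": [0, 0, -0.052]},
  {"gripper": -0.2, "translation": [0.18, -0.3, -0.1], "dr": [0, 0, -0.052]},
  {"gripper": -0.2, "translation": [0.18, -0.3, -0.2], "dr": [0, 0, -0.052]},
  {"gripper": -0.2, "translation": [0.14, -0.2, -0.3], "dr": [0, 0, -0.053]},
  {"gripper": -0.2, "translation": [0, 0, -0.2], "dr": [0, 0, 0]},
  {"gripper": -0.2, "translation": [0, 0, -0.1], "dr": [0, 0, 0]},
  {"gripper": -0.2, "translation": [0, 0, 0], "dr": [0, 0, 0]},
  {"gripper": -0.2, "translation": [0, 0, 0], "dr": [0, 0, 0]},
])

```text
clock: 1.93
eef_pos: [586.8, 46.3, 166.4]
tcp_rot: [3.141, 0.001, -0.315]
contact_force: [0.5, 0.2, 1.0]
opening: 0.599
```

```bash
python3 - <<'E'
from h import *
s=r.grab_frame("side"); cv2.imwrite("pics/s1.png",s); crop(s,220,140,340,260,5,"pics/s1c.png")
for z in (0,-25,-38): print(z, (proj("side",[[586.8,46.3,166.4+z]])-[220,140])*5)
print(r.sense()["eef_pos"])
E
```

```text
0 [[264.45 242.04]]
-25 [[269.21 299.92]]
-38 [[271.6 329.1]]
[587.44  46.57 167.28]
```

View pics/s1c.png

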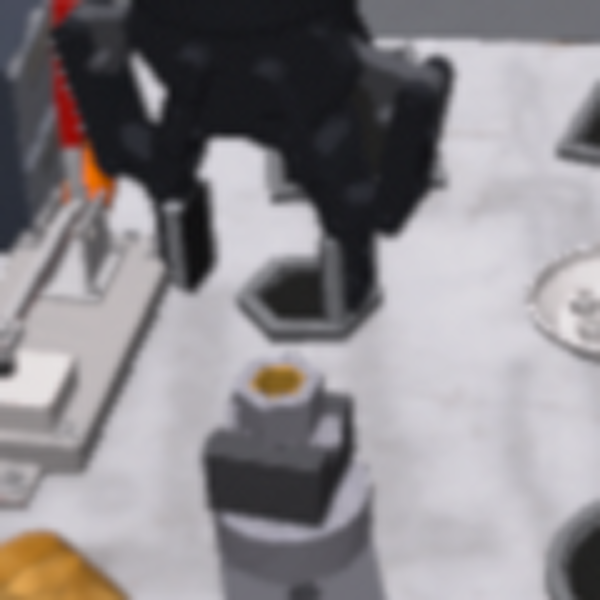

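The tips sit about 26 mm ahead of the TCP at this opening, halfway between the two views' predictions. The jaw midpoint is in the right column. I'll descend on the nut and close.

Request:
jog_arm([
  {"gripper": -0.2, "translation": [0.02, -0.12, 0], "dr": [0, 0, 0]},
  {"gripper": -0.2, "translation": [0, 0, -0.15], "dr": [0, 0, 0]},
  {"gripper": -0.2, "translation": [0, 0, -0.15], "dr": [0, 0, 0]},
  {"gripper": -0.2, "translation": [0, 0, -0.15], "dr": [0, 0, 0]},
  {"gripper": -0.2, "translation": [0, 0, -0.07], "dr": [0, 0, 0]},
  {"gripper": -0.2, "translation": [0, 0, 0], "dr": [0, 0, 0]},
  {"gripper": 0.1, "translation": [0, 0, 0], "dr": [0, 0, 0]},
  {"gripper": 1, "translation": [0, 0, 0], "dr": [0, 0, 0]},
  {"gripper": 1, "translation": [0, 0, 0], "dr": [0, 0, 0]},
  {"gripper": 1, "translation": [0, 0, 0], "dr": [0, 0, 0]},
  {"gripper": 1, "translation": [0, 0, 0], "dr": [0, 0, 0]},
])

```text
clock: 2.9
eef_pos: [590.3, 34.1, 115.8]
tcp_rot: [-3.141, -0.002, -0.315]
contact_force: [-0.1, -0.9, 6.3]
opening: 0.333
```

Request:
jog_arm([
  {"gripper": 1, "translation": [0, 0, 0.05], "dr": [0, 0, 0]},
  {"gripper": 1, "translation": [0, 0, 0.15], "dr": [0, 0, 0]},
  {"gripper": 1, "translation": [0, 0, 0.2], "dr": [0, 0, 0]},
  {"gripper": 1, "translation": [0.01, -0.15, 0.15], "dr": [0, 0, 0]},
  {"gripper": 1, "translation": [0.02, -0.25, 0], "dr": [0, 0, -0.015]},
  {"gripper": 1, "translation": [0.02, -0.3, 0], "dr": [0, 0, -0.018]},
  {"gripper": 1, "translation": [0.02, -0.3, 0], "dr": [0, 0, -0.018]},
  {"gripper": 1, "translation": [0.02, -0.3, -0.1], "dr": [0, 0, -0.018]},
  {"gripper": 1, "translation": [0.02, -0.25, -0.2], "dr": [0, 0, -0.018]},
  {"gripper": 1, "translation": [0.01, -0.15, -0.25], "dr": [0, 0, 0]},
  {"gripper": 1, "translation": [0, -0.08, -0.25], "dr": [0, 0, 0]},
  {"gripper": 1, "translation": [0, 0, -0.15], "dr": [0, 0, 0]},
])

```text
clock: 3.9
eef_pos: [600.3, -145.7, 72.4]
tcp_rot: [3.141, 0.002, -0.454]
contact_force: [-0.2, 1.5, -1.8]
opening: 0.331
```

```bash
python3 - <<'E'
from h import *
s=r.grab_frame("side"); t=r.grab_frame("top"); q=r.sense(); print(q["eef_pos"],q["tcp_rot"],q["contact_force"],q["opening"])
A=cv2.resize(s[140:240,230:310],None,fx=5,fy=5,interpolation=2); B=cv2.resize(t[150:220,300:380],None,fx=5,fy=5,interpolation=2)
o=np.zeros((500,800,3),np.uint8); o[:,:400]=A; o[:350,400:]=B; cv2.imwrite("pics/n1.png",o)
E
```

```text
[ 599.3  -144.02   71.87] [ 3.14  0.   -0.45] [-0.61  0.3  -1.48] 0.3283463417120745
```

View pics/n1.png

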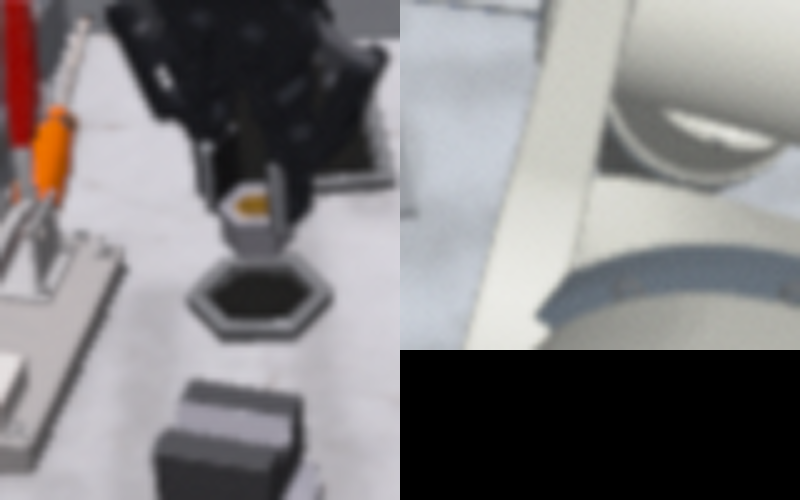

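The nut is held level in the jaws at side-crop (255,215), directly over the hex nest at (265,298). I'll lower it.

Request:
jog_arm([
  {"gripper": 1, "translation": [0.01, 0, -0.12], "dr": [0, 0, 0]},
  {"gripper": 1, "translation": [0, 0, -0.1], "dr": [0, 0, 0]},
  {"gripper": 1, "translation": [0, 0, -0.05], "dr": [0, 0, 0]},
  {"gripper": 1, "translation": [0, 0, -0.03], "dr": [0, 0, 0]},
  {"gripper": 1, "translation": [0, 0, -0.02], "dr": [0, 0, 0]},
  {"gripper": 1, "translation": [0, 0, 0], "dr": [0, 0, 0]},
  {"gripper": 1, "translation": [0, 0, 0], "dr": [0, 0, 0]},
])

```text
clock: 4.58
eef_pos: [602.6, -143.9, 42.6]
tcp_rot: [-3.142, -0.0, -0.452]
contact_force: [-0.1, -1.5, -1.4]
opening: 0.328
```

```bash
python3 - <<'E'
from h import *
q=r.sense(); print(q)
E
```

```text
{'clock': 4.5833, 'qpos': array([-0.24,  0.61,  1.78, -0.  ,  0.75,  0.22]), 'qvel': array([-0., -0., -0., -0.,  0.,  0.]), 'joint_efforts': array([  0.05, -67.17, -23.75,   0.  ,  -0.01,   0.  ]), 'eef_pos': array([ 602.59, -143.85,   42.63]), 'tcp_rot': array([-3.14, -0.  , -0.45]), 'contact_force': array([-0.06, -1.54, -1.43]), 'wrist_torque': array([-0.02,  0.04,  0.01]), 'opening': 0.32846925749085454}
```

Small steps down until the nut touches the floor, with the force as the check.

Request:
jog_arm([
  {"gripper": 1, "translation": [0, 0, -0.01], "dr": [0, 0, 0]},
  {"gripper": 1, "translation": [0, 0, -0.01], "dr": [0, 0, 0]},
  {"gripper": 1, "translation": [0, 0, 0], "dr": [0, 0, 0]},
])

```text
clock: 4.83
eef_pos: [602.7, -144.0, 40.8]
tcp_rot: [-3.141, -0.001, -0.452]
contact_force: [-1.1, 0.2, 2.6]
opening: 0.331
```

Request:
jog_arm([
  {"gripper": 1, "translation": [0, 0, -0.008], "dr": [0, 0, 0]},
  {"gripper": 1, "translation": [0, 0, 0], "dr": [0, 0, 0]},
])

```text
clock: 5.0
eef_pos: [602.7, -144.0, 40.8]
tcp_rot: [-3.141, -0.001, -0.452]
contact_force: [-2.9, 0.4, 12.2]
opening: 0.325
```

The nut is resting on the floor (force up to 12 N). Releasing it, then going to the V-block.

Request:
jog_arm([
  {"gripper": -0.1, "translation": [0, 0, 0], "dr": [0, 0, 0]},
  {"gripper": -0.1, "translation": [0, 0, 0], "dr": [0, 0, 0]},
  {"gripper": -0.1, "translation": [0, 0, 0.05], "dr": [0, 0, 0]},
  {"gripper": -0.1, "translation": [0, 0, 0.15], "dr": [0, 0, 0]},
  {"gripper": -0.3, "translation": [0, 0, 0.3], "dr": [0, 0, 0]},
  {"gripper": -0.65, "translation": [0, 0.05, 0.3], "dr": [0, 0, 0.02]},
  {"gripper": -0.65, "translation": [-0.02, 0.25, 0.2], "dr": [0, 0, 0.03]},
  {"gripper": -0.65, "translation": [-0.03, 0.35, 0], "dr": [0, 0, 0.03]},
  {"gripper": -0.65, "translation": [-0.03, 0.35, 0], "dr": [0, 0, 0.03]},
  {"gripper": -0.65, "translation": [-0.03, 0.35, 0], "dr": [0, 0, 0.03]},
  {"gripper": -0.65, "translation": [-0.03, 0.3, 0], "dr": [0, 0, 0.028]},
  {"gripper": -0.65, "translation": [0, 0.14, 0], "dr": [0, 0, 0]},
])

```text
clock: 6.0
eef_pos: [587.6, 38.1, 139.8]
tcp_rot: [-3.141, 0.0, -0.184]
contact_force: [0.3, 0.3, 0.2]
opening: 0.828
```

```bash
python3 - <<'E'
from h import *
s=r.grab_frame("side"); q=r.sense(); print(q["eef_pos"],q["tcp_rot"],q["contact_force"],q["opening"])
crop(s,225,140,325,280,5 if False else 4,"pics/v1.png")
E
```

```text
[588.08  39.03 139.81] [-3.14 -0.   -0.19] [-0.03  1.29  0.04] 0.8232945247398535
```

View pics/v1.png

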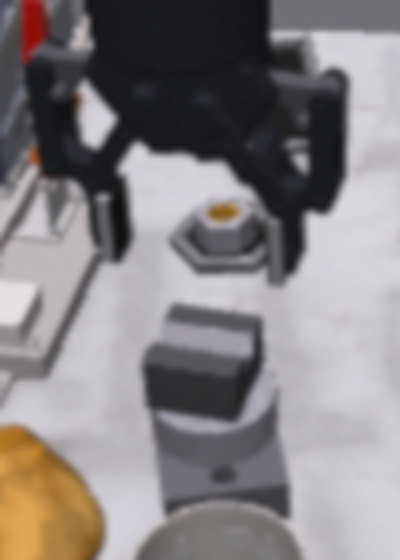

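The nut lies flat in its hexagonal nest at (222,230), and the V-block with its groove is now clear at about (203,360). I'll refine the V-block centre from this picture.

```bash
python3 - <<'E'
from h import *
P=src([(145,350),(243,376),(262,321),(170,308)],4,(225,140)); W=plane("side",P,78); print(W[:,:2],W.mean(0))
d=np.roll(W,-1,0)-W; print(np.hypot(d[:,0],d[:,1]),np.degrees(np.arctan2(d[:,1],d[:,0])))
B=plane("side",src([(148,412),(240,418)],4,(225,140)),48); print(B)
for yaw in(-10.8,):
  c,s_=np.cos(np.radians(yaw)),np.sin(np.radians(yaw)); R=np.array([[c,-s_],[s_,c]])
  for z in(48,78):
    X=np.array([588.8,34.6])+np.array([(23,23),(-23,23),(-23,-23),(23,-23)])@R.T
    print(z,(proj("side",np.c_[X,np.full(4,z)])-[225,140]+.5)*4)
E
```

```text
[[615.24  46.63]
 [567.69  63.37]
 [562.65  23.47]
 [607.86  15.13]] [588.36  37.15  78.  ]
[50.41 40.21 45.98 32.36] [160.62 -97.19 -10.46  76.83]
[[614.89  56.37  48.  ]
 [571.02  59.01  48.  ]]
48 [[147.88 407.48]
 [241.03 422.15]
 [267.96 359.74]
 [178.68 346.36]]
78 [[142.49 359.21]
 [237.75 373.67]
 [265.43 312.1 ]
 [174.2  298.94]]
```

Request:
jog_arm([
  {"gripper": -0.65, "translation": [0, 0.005, -0.15], "dr": [0, 0, 0]},
  {"gripper": -0.65, "translation": [0, 0, -0.2], "dr": [0, 0, 0]},
  {"gripper": -0.65, "translation": [0, 0, -0.15], "dr": [0, 0, 0]},
  {"gripper": -0.65, "translation": [0, 0, -0.07], "dr": [0, 0, 0]},
  {"gripper": -0.65, "translation": [0, 0, 0], "dr": [0, 0, 0]},
  {"gripper": -0.3, "translation": [0, 0, 0], "dr": [0, 0, 0]},
  {"gripper": 1, "translation": [0, 0, 0], "dr": [0, 0, 0]},
  {"gripper": 1, "translation": [0, 0, 0], "dr": [0, 0, 0]},
  {"gripper": 1, "translation": [0, 0, 0], "dr": [0, 0, 0]},
  {"gripper": 1, "translation": [0, 0, 0], "dr": [0, 0, 0]},
], squeeze=60)

```text
clock: 6.88
eef_pos: [589.3, 35.4, 83.7]
tcp_rot: [-3.141, -0.002, -0.188]
contact_force: [-1.0, -2.0, 5.8]
opening: 0.521
```

Request:
jog_arm([
  {"gripper": 1, "translation": [0, 0, 0.05], "dr": [0, 0, 0]},
  {"gripper": 1, "translation": [0, 0, 0.15], "dr": [0, 0, 0]},
  {"gripper": 1, "translation": [0, 0, 0.2], "dr": [0, 0, 0]},
  {"gripper": 1, "translation": [-0.05, -0.1, 0.15], "dr": [0, 0, 0]},
  {"gripper": 1, "translation": [-0.1, -0.2, 0.05], "dr": [0, 0, -0.01]},
  {"gripper": 1, "translation": [-0.12, -0.28, 0], "dr": [0, 0, -0.01]},
  {"gripper": 1, "translation": [-0.12, -0.28, 0], "dr": [0, 0, -0.01]},
  {"gripper": 1, "translation": [-0.12, -0.28, 0], "dr": [0, 0, -0.01]},
  {"gripper": 1, "translation": [-0.12, -0.28, 0], "dr": [0, 0, -0.01]},
  {"gripper": 1, "translation": [-0.12, -0.28, 0], "dr": [0, 0, -0.01]},
  {"gripper": 1, "translation": [-0.12, -0.28, 0], "dr": [0, 0, -0.01]},
  {"gripper": 1, "translation": [-0.12, -0.28, 0], "dr": [0, 0, -0.01]},
])

```text
clock: 7.88
eef_pos: [488.1, -191.3, 142.5]
tcp_rot: [-3.141, 0.001, -0.314]
contact_force: [0.3, -0.1, -4.8]
opening: 0.527
```

Request:
jog_arm([
  {"gripper": 1, "translation": [-0.12, -0.28, 0], "dr": [0, 0, 0]},
  {"gripper": 1, "translation": [-0.12, -0.28, 0], "dr": [0, 0, 0]},
  {"gripper": 1, "translation": [-0.12, -0.28, -0.1], "dr": [0, 0, 0]},
  {"gripper": 1, "translation": [-0.12, -0.28, -0.2], "dr": [0, 0, 0]},
  {"gripper": 1, "translation": [-0.1, -0.17, -0.2], "dr": [0, 0, 0]},
  {"gripper": 1, "translation": [0, -0.08, -0.15], "dr": [0, 0, 0]},
  {"gripper": 1, "translation": [0, 0, -0.1], "dr": [0, 0, 0]},
  {"gripper": 1, "translation": [0, 0, 0], "dr": [0, 0, 0]},
])

```text
clock: 8.55
eef_pos: [430.0, -326.5, 65.6]
tcp_rot: [-3.14, 0.004, -0.315]
contact_force: [-0.5, -0.7, -3.2]
opening: 0.523
```

```bash
python3 - <<'E'
from h import *
s=r.grab_frame("side"); q=r.sense(); print(q["eef_pos"],q["tcp_rot"],q["contact_force"],q["opening"])
crop(s,280,110,400,210,5,"pics/v2.png"); cv2.imwrite("pics/v2full.png",s)
E
```

```text
[ 430.68 -326.41   66.67] [-3.14  0.   -0.31] [ 0.21 -0.39 -3.68] 0.523892452808032
```

View pics/v2.png

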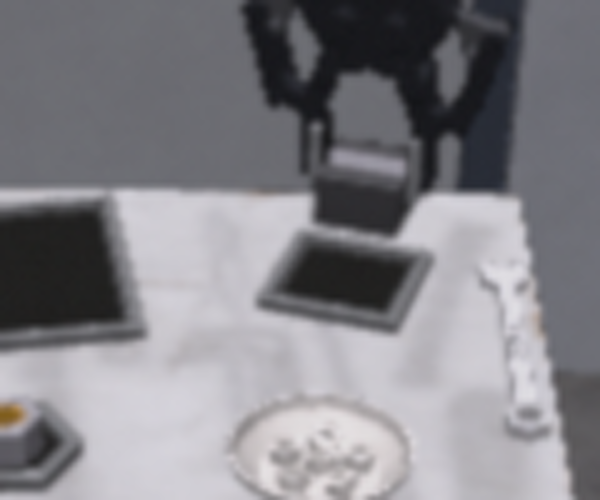

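The block is held level, but I miscounted and overshot: it is at (430.5,−326.5) against the nest's (442.3,−299.5). I'll correct that in the air and then lower.

Request:
jog_arm([
  {"gripper": 1, "translation": [0.06, 0.13, 0], "dr": [0, 0, 0]},
  {"gripper": 1, "translation": [0.06, 0.14, 0], "dr": [0, 0, 0]},
  {"gripper": 1, "translation": [0, 0, 0], "dr": [0, 0, 0]},
  {"gripper": 1, "translation": [0, 0, -0.1], "dr": [0, 0, 0]},
  {"gripper": 1, "translation": [0, 0, -0.08], "dr": [0, 0, 0]},
  {"gripper": 1, "translation": [0, 0, -0.04], "dr": [0, 0, 0]},
  {"gripper": 1, "translation": [0, 0, -0.02], "dr": [0, 0, 0]},
  {"gripper": 1, "translation": [0, 0, 0], "dr": [0, 0, 0]},
])

```text
clock: 9.27
eef_pos: [442.8, -300.4, 42.7]
tcp_rot: [-3.141, 0.001, -0.314]
contact_force: [-0.7, 0.8, -4.5]
opening: 0.527
```

Request:
jog_arm([
  {"gripper": 1, "translation": [0, 0, -0.015], "dr": [0, 0, 0]},
  {"gripper": 1, "translation": [0, 0, -0.01], "dr": [0, 0, 0]},
  {"gripper": 1, "translation": [0, 0, -0.01], "dr": [0, 0, 0]},
  {"gripper": 1, "translation": [0, 0, 0], "dr": [0, 0, 0]},
])

```text
clock: 9.6
eef_pos: [443.3, -300.5, 39.9]
tcp_rot: [-3.142, 0.0, -0.314]
contact_force: [-0.3, -0.1, -3.2]
opening: 0.523
```

Request:
jog_arm([
  {"gripper": 1, "translation": [0, 0, -0.01], "dr": [0, 0, 0]},
  {"gripper": 1, "translation": [0, 0, 0], "dr": [0, 0, 0]},
])

```text
clock: 9.77
eef_pos: [443.3, -300.4, 38.9]
tcp_rot: [3.142, -0.0, -0.314]
contact_force: [1.1, 0.1, -4.2]
opening: 0.525
```

Request:
jog_arm([
  {"gripper": 1, "translation": [0, 0, -0.01], "dr": [0, 0, 0]},
  {"gripper": 1, "translation": [0, 0, 0], "dr": [0, 0, 0]},
])

```text
clock: 9.93
eef_pos: [443.4, -300.5, 38.7]
tcp_rot: [3.142, -0.0, -0.314]
contact_force: [-3.8, 1.3, 7.2]
opening: 0.521
```

Request:
jog_arm([
  {"gripper": -0.5, "translation": [0, 0, 0], "dr": [0, 0, 0]},
  {"gripper": -0.5, "translation": [0, 0, 0], "dr": [0, 0, 0]},
  {"gripper": -0.5, "translation": [0, 0, 0.05], "dr": [0, 0, 0]},
  {"gripper": -0.5, "translation": [0, 0, 0.15], "dr": [0, 0, 0]},
  {"gripper": -0.6, "translation": [0, 0, 0.3], "dr": [0, 0, 0]},
  {"gripper": -1, "translation": [0.06, 0.12, 0.3], "dr": [0, 0, 0.02]},
  {"gripper": -1, "translation": [0.12, 0.28, 0.2], "dr": [0, 0, 0.04]},
  {"gripper": -1, "translation": [0.14, 0.33, 0], "dr": [0, 0, 0.04]},
  {"gripper": -1, "translation": [0.14, 0.33, 0], "dr": [0, 0, 0.04]},
  {"gripper": -1, "translation": [0.14, 0.33, 0], "dr": [0, 0, 0.04]},
  {"gripper": -1, "translation": [0.14, 0.33, 0], "dr": [0, 0, 0.04]},
  {"gripper": -1, "translation": [0.14, 0.33, 0], "dr": [0, 0, 0.04]},
])

```text
clock: 10.93
eef_pos: [532.0, -93.8, 138.6]
tcp_rot: [3.141, -0.001, 0.098]
contact_force: [-0.4, 0.8, 0.7]
opening: 1.002
```

Request:
jog_arm([
  {"gripper": -1, "translation": [0.14, 0.33, 0], "dr": [0, 0, 0.04]},
  {"gripper": -1, "translation": [0.14, 0.33, 0], "dr": [0, 0, 0.04]},
  {"gripper": -1, "translation": [0.14, 0.33, 0], "dr": [0, 0, 0.005]},
  {"gripper": -1, "translation": [0.14, 0.25, 0], "dr": [0, 0, 0]},
  {"gripper": -1, "translation": [0.14, 0.085, 0], "dr": [0, 0, 0]},
  {"gripper": -1, "translation": [0, 0, 0], "dr": [0, 0, 0]},
  {"gripper": -1, "translation": [0, 0, 0], "dr": [0, 0, 0]},
])

```text
clock: 11.52
eef_pos: [601.5, 37.6, 138.1]
tcp_rot: [3.141, -0.0, 0.23]
contact_force: [-0.1, -0.7, -0.2]
opening: 1.002
```

```bash
python3 - <<'E'
from h import *
s=r.grab_frame("side"); t=r.grab_frame("top"); q=r.sense(); print(q["eef_pos"],q["tcp_rot"],q["contact_force"],q["opening"])
cv2.imwrite("pics/d1full.png",s)
A=cv2.resize(s[150:280,245:385],None,fx=4,fy=4,interpolation=2)
cv2.imwrite("pics/d1.png",A)
E
```

```text
[600.45  36.38 137.87] [3.14 0.   0.23] [-0.43  0.34 -0.54] 1.0022096102029898
```

View pics/d1.png

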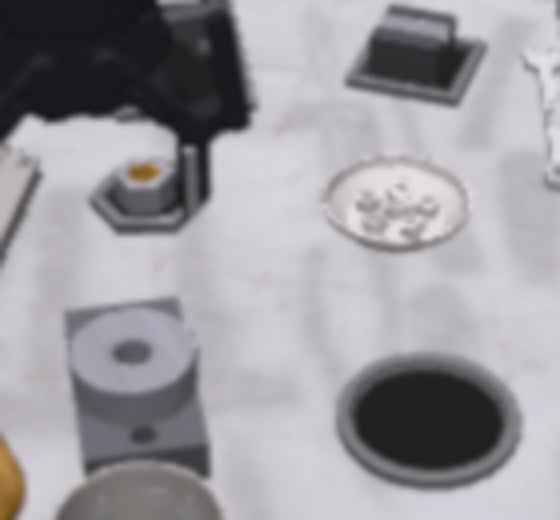

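The V-block is seated in the square nest at (412,55). The disc's top is now clear, with its bore at (132,351) and its rim from x=69 to x=197.

```bash
python3 - <<'E'
from h import *
f=lambda p:src(p,4,(245,150))
print(plane("side",f([(132,351),(69,352),(197,350),(133,308),(133,395)]),48))
W=plane("side",f([(66,312),(178,298),(208,433)]),24); print(W, np.degrees(np.arctan2(*(W[1:]-W[:-1])[:,1::-1].T)))
E
```

```text
[[586.4   40.53  48.  ]
 [616.5   42.28  48.  ]
 [555.3   38.72  48.  ]
 [589.62   8.74  48.  ]
 [582.37  71.    48.  ]]
[[628.57 -15.19  24.  ]
 [571.83 -28.41  24.  ]
 [548.31  70.23  24.  ]] [-166.89  103.41]
```

Request:
jog_arm([
  {"gripper": -1, "translation": [-0.145, 0.02, 0], "dr": [0, 0, 0]},
  {"gripper": -1, "translation": [0, 0, -0.15], "dr": [0, 0, 0]},
  {"gripper": -1, "translation": [0, 0, -0.2], "dr": [0, 0, 0]},
  {"gripper": -1, "translation": [0, 0, -0.2], "dr": [0, 0, 0]},
  {"gripper": -1, "translation": [0, 0, -0.16], "dr": [0, 0, 0]},
  {"gripper": -1, "translation": [0, 0, -0.1], "dr": [0, 0, 0]},
  {"gripper": -1, "translation": [0, 0, 0], "dr": [0, 0, 0]},
  {"gripper": -0.6, "translation": [0, 0, 0], "dr": [0, 0, 0]},
  {"gripper": 1, "translation": [0, 0, 0], "dr": [0, 0, 0]},
  {"gripper": 1, "translation": [0, 0, 0], "dr": [0, 0, 0]},
  {"gripper": 1, "translation": [0, 0, 0], "dr": [0, 0, 0]},
], squeeze=80)

```text
clock: 12.53
eef_pos: [587.4, 38.8, 58.9]
tcp_rot: [3.141, -0.001, 0.228]
contact_force: [-3.2, -2.1, 8.5]
opening: 0.691
```

The opening reads about 2 mm narrower than expected. I'll lift a little and look.

Request:
jog_arm([
  {"gripper": 1, "translation": [0, 0, 0], "dr": [0, 0, 0]},
  {"gripper": 1, "translation": [0, 0, 0.04], "dr": [0, 0, 0]},
  {"gripper": 1, "translation": [0, 0, 0.08], "dr": [0, 0, 0]},
  {"gripper": 1, "translation": [0, 0, 0.08], "dr": [0, 0, 0]},
  {"gripper": 1, "translation": [0, 0, 0], "dr": [0, 0, 0]},
])

```text
clock: 12.95
eef_pos: [588.0, 39.2, 79.1]
tcp_rot: [3.141, -0.003, 0.228]
contact_force: [1.5, -0.2, -4.0]
opening: 0.687
```

```bash
python3 - <<'E'
from h import *
s=r.grab_frame("side"); q=r.sense(); print(q["eef_pos"],q["tcp_rot"],q["contact_force"],q["wrist_torque"],q["opening"])
crop(s,220,140,340,280,4,"pics/d2.png")
E
```

```text
[587.77  39.2   78.37] [ 3.14 -0.    0.23] [ 0.32 -0.1  -4.36] [0.02 0.05 0.01] 0.6847581479278562
```

View pics/d2.png

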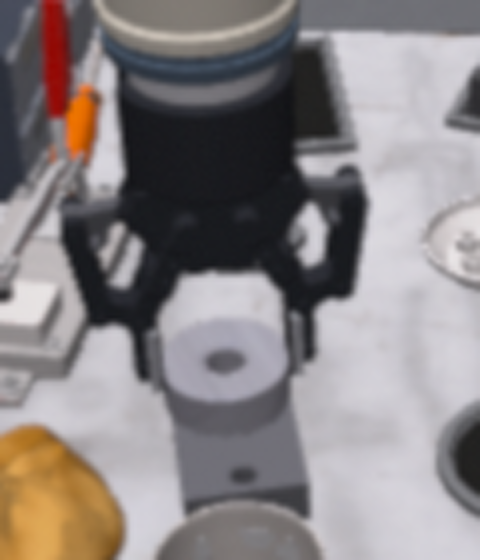

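The disc is level and centred in the jaws with no tilt torque, so the grasp is good. Carrying it to the round nest.

Request:
jog_arm([
  {"gripper": 1, "translation": [-0.08, 0, 0.05], "dr": [0, 0, 0]},
  {"gripper": 1, "translation": [-0.2, -0.01, 0.05], "dr": [0, 0, 0]},
  {"gripper": 1, "translation": [-0.3, -0.01, 0], "dr": [0, 0, 0]},
  {"gripper": 1, "translation": [-0.3, -0.01, 0], "dr": [0, 0, 0]},
  {"gripper": 1, "translation": [-0.3, -0.01, 0], "dr": [0, 0, 0]},
  {"gripper": 1, "translation": [-0.18, 0, -0.05], "dr": [0, 0, 0]},
  {"gripper": 1, "translation": [-0.08, 0, -0.1], "dr": [0, 0, 0]},
  {"gripper": 1, "translation": [0, 0, -0.1], "dr": [0, 0, 0]},
  {"gripper": 1, "translation": [0, 0, 0], "dr": [0, 0, 0]},
  {"gripper": 1, "translation": [0, 0, 0], "dr": [0, 0, 0]},
])

```text
clock: 13.83
eef_pos: [443.4, 35.1, 61.8]
tcp_rot: [-3.142, 0.0, 0.228]
contact_force: [0.1, -0.0, -3.1]
opening: 0.685
```

Request:
jog_arm([
  {"gripper": 1, "translation": [0, 0, -0.1], "dr": [0, 0, 0]},
  {"gripper": 1, "translation": [0, 0, -0.07], "dr": [0, 0, 0]},
  {"gripper": 1, "translation": [0, 0, -0.03], "dr": [0, 0, 0]},
  {"gripper": 1, "translation": [0, 0, -0.02], "dr": [0, 0, 0]},
  {"gripper": 1, "translation": [0, 0, 0], "dr": [0, 0, 0]},
])

```text
clock: 14.25
eef_pos: [442.6, 35.1, 39.3]
tcp_rot: [-3.141, 0.001, 0.228]
contact_force: [-0.9, -0.0, -3.3]
opening: 0.687
```

Request:
jog_arm([
  {"gripper": 1, "translation": [0, 0, -0.01], "dr": [0, 0, 0]},
  {"gripper": 1, "translation": [0, 0, 0], "dr": [0, 0, 0]},
])

```text
clock: 14.42
eef_pos: [443.0, 35.1, 39.0]
tcp_rot: [3.142, -0.0, 0.228]
contact_force: [0.3, 0.2, -2.6]
opening: 0.686
```

Request:
jog_arm([
  {"gripper": 1, "translation": [0, 0, -0.01], "dr": [0, 0, 0]},
  {"gripper": 1, "translation": [0, 0, 0], "dr": [0, 0, 0]},
])

```text
clock: 14.58
eef_pos: [443.0, 35.1, 38.1]
tcp_rot: [3.142, -0.0, 0.228]
contact_force: [-0.8, -0.4, -3.2]
opening: 0.688
```

Request:
jog_arm([
  {"gripper": 1, "translation": [0, 0, -0.007], "dr": [0, 0, 0]},
  {"gripper": 1, "translation": [0, 0, 0], "dr": [0, 0, 0]},
])

```text
clock: 14.75
eef_pos: [443.0, 35.1, 37.9]
tcp_rot: [3.142, -0.0, 0.228]
contact_force: [-2.2, -0.3, 6.0]
opening: 0.684
```

Touching down (force −3 → +6 N). Releasing and moving above the bar.

Request:
jog_arm([
  {"gripper": -1, "translation": [0, 0, 0], "dr": [0, 0, 0]},
  {"gripper": -1, "translation": [0, 0, 0], "dr": [0, 0, 0]},
  {"gripper": -1, "translation": [0, 0, 0.05], "dr": [0, 0, 0]},
  {"gripper": -1, "translation": [0, 0, 0.15], "dr": [0, 0, 0]},
  {"gripper": -1, "translation": [0, 0, 0.3], "dr": [0, 0, 0]},
  {"gripper": -1, "translation": [0.1, 0, 0.3], "dr": [0, 0, 0]},
  {"gripper": -1, "translation": [0.3, -0.02, 0.2], "dr": [0, 0, 0]},
  {"gripper": -1, "translation": [0.35, -0.02, 0], "dr": [0, 0, 0]},
  {"gripper": -1, "translation": [0.35, -0.02, 0], "dr": [0, 0, 0]},
  {"gripper": -1, "translation": [0.25, 0, 0], "dr": [0, 0, 0]},
  {"gripper": -1, "translation": [0.1, 0, 0], "dr": [0, 0, 0]},
  {"gripper": -1, "translation": [0, 0, 0], "dr": [0, 0, 0]},
])

```text
clock: 15.75
eef_pos: [589.8, 29.1, 137.5]
tcp_rot: [3.141, -0.002, 0.228]
contact_force: [0.3, 0.1, -0.7]
opening: 1.001
```

```bash
python3 - <<'E'
from h import *
s=r.grab_frame("side"); q=r.sense(); print(q["eef_pos"],q["tcp_rot"],q["contact_force"],q["opening"])
crop(s,245,150,385,280,4,"pics/b1.png")
E
```

```text
[587.56  29.09 137.04] [-3.14  0.    0.23] [-0.5   0.02 -0.  ] 1.0005986501659192
```

View pics/b1.png

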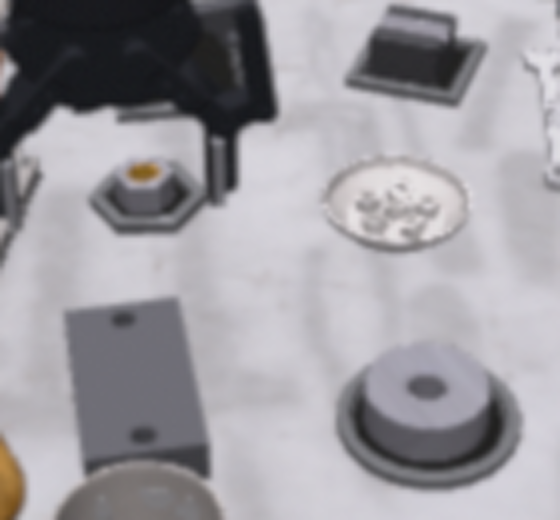

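The disc is seated in the round nest at (428,395). The bar is clear, with its holes at (123,319) and (143,434).

```bash
python3 - <<'E'
from h import *
f=lambda p:src(p,4,(245,150))
W=plane("side",f([(66,312),(178,298),(208,440),(85,460)]),24); print(W[:,:2],W.mean(0))
d=np.roll(W,-1,0)-W; print(np.hypot(d[:,0],d[:,1]),np.degrees(np.arctan2(d[:,1],d[:,0])))
H=plane("side",f([(123,319),(143,434)]),24); print(H,H.mean(0),np.degrees(np.arctan2(*(H[1]-H[0])[1::-1])))
E
```

```text
[[628.57 -15.19]
 [571.83 -28.41]
 [547.94  74.87]
 [603.96  89.89]] [588.07  30.29  24.  ]
[ 58.26 106.    58.   107.92] [-166.89  103.02   15.01  -76.82]
[[598.48 -10.68  24.  ]
 [578.95  71.99  24.  ]] [588.71  30.65  24.  ] 103.2952325999735
```

Request:
jog_arm([
  {"gripper": -1, "translation": [0, 0, -0.15], "dr": [0, 0, 0]},
  {"gripper": -1, "translation": [0, 0.005, -0.25], "dr": [0, 0, 0]},
  {"gripper": -1, "translation": [0, 0, -0.25], "dr": [0, 0, 0]},
  {"gripper": -1, "translation": [0, 0, -0.2], "dr": [0, 0, 0]},
  {"gripper": -1, "translation": [0, 0, -0.12], "dr": [0, 0, 0]},
  {"gripper": -1, "translation": [0, 0, -0.06], "dr": [0, 0, 0]},
  {"gripper": -1, "translation": [0, 0, 0], "dr": [0, 0, 0]},
  {"gripper": -0.6, "translation": [0, 0, 0], "dr": [0, 0, 0]},
  {"gripper": 1, "translation": [0, 0, 0], "dr": [0, 0, 0]},
  {"gripper": 1, "translation": [0, 0, 0], "dr": [0, 0, 0]},
  {"gripper": 1, "translation": [0, 0, 0], "dr": [0, 0, 0]},
  {"gripper": 1, "translation": [0, 0, 0], "dr": [0, 0, 0]},
], squeeze=80)

```text
clock: 16.8
eef_pos: [588.6, 29.6, 36.1]
tcp_rot: [3.141, -0.002, 0.228]
contact_force: [-2.0, -0.0, 8.3]
opening: 0.678
```

Request:
jog_arm([
  {"gripper": 1, "translation": [0, 0, 0.04], "dr": [0, 0, 0]},
  {"gripper": 1, "translation": [0, 0, 0.12], "dr": [0, 0, 0]},
  {"gripper": 1, "translation": [0, 0, 0.2], "dr": [0, 0, 0]},
  {"gripper": 1, "translation": [0, 0, 0.2], "dr": [0, 0, 0]},
  {"gripper": 1, "translation": [0, -0.1, 0.12], "dr": [0, 0, 0]},
  {"gripper": 1, "translation": [0.01, -0.2, 0.05], "dr": [0, 0, 0]},
  {"gripper": 1, "translation": [0.01, -0.3, 0], "dr": [0, 0, -0.005]},
  {"gripper": 1, "translation": [0.01, -0.3, 0], "dr": [0, 0, -0.005]},
  {"gripper": 1, "translation": [0.01, -0.3, 0], "dr": [0, 0, -0.005]},
  {"gripper": 1, "translation": [0.01, -0.3, 0], "dr": [0, 0, -0.005]},
  {"gripper": 1, "translation": [0.01, -0.3, 0], "dr": [0, 0, 0]},
  {"gripper": 1, "translation": [0.01, -0.3, 0], "dr": [0, 0, 0]},
])

```text
clock: 17.8
eef_pos: [594.4, -182.5, 108.0]
tcp_rot: [3.141, -0.0, 0.197]
contact_force: [0.8, -0.3, -4.4]
opening: 0.672
```

Request:
jog_arm([
  {"gripper": 1, "translation": [0.01, -0.3, 0], "dr": [0, 0, 0]},
  {"gripper": 1, "translation": [0.02, -0.3, 0], "dr": [0, 0, 0]},
  {"gripper": 1, "translation": [0.02, -0.3, 0], "dr": [0, 0, 0]},
  {"gripper": 1, "translation": [0, -0.2, -0.05], "dr": [0, 0, 0]},
  {"gripper": 1, "translation": [0, -0.1, -0.15], "dr": [0, 0, 0]},
  {"gripper": 1, "translation": [0, -0.033, -0.15], "dr": [0, 0, 0]},
  {"gripper": 1, "translation": [0, 0, -0.1], "dr": [0, 0, 0]},
  {"gripper": 1, "translation": [0, 0, 0], "dr": [0, 0, 0]},
  {"gripper": 1, "translation": [0, 0, 0], "dr": [0, 0, 0]},
])

```text
clock: 18.55
eef_pos: [598.9, -301.9, 60.7]
tcp_rot: [-3.139, 0.003, 0.198]
contact_force: [0.2, -0.2, -3.8]
opening: 0.672
```

```bash
python3 - <<'E'
from h import *
s=r.grab_frame("side"); q=r.sense(); print(q["eef_pos"],q["tcp_rot"],q["contact_force"],q["wrist_torque"],q["opening"])
crop(s,220,60,380,220,3.7,"pics/b2.png")
E
```

```text
[ 599.64 -302.25   61.74] [-3.14  0.    0.2 ] [ 1.11 -0.35 -3.81] [-0.01  0.02  0.03] 0.6741502268279093
```

View pics/b2.png

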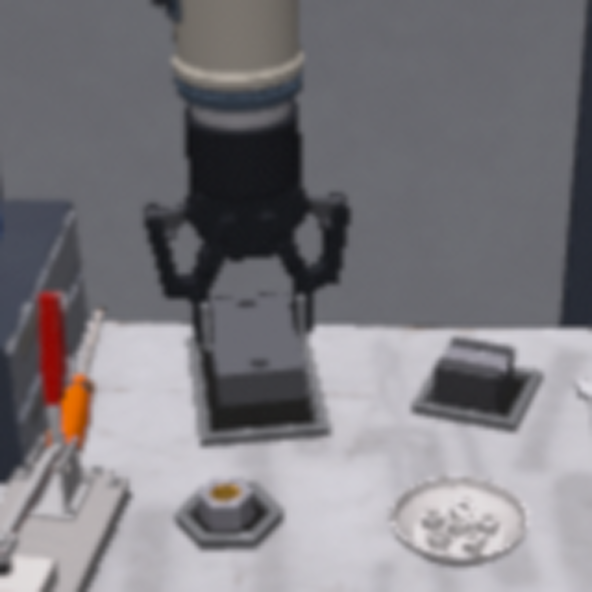

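The bar is level over the long nest, at most 2 mm off. Small correction, then lower.

Request:
jog_arm([
  {"gripper": 1, "translation": [0.01, -0.02, 0], "dr": [0, 0, 0]},
  {"gripper": 1, "translation": [0, 0, -0.08], "dr": [0, 0, 0]},
  {"gripper": 1, "translation": [0, 0, -0.07], "dr": [0, 0, 0]},
  {"gripper": 1, "translation": [0, 0, -0.03], "dr": [0, 0, 0]},
  {"gripper": 1, "translation": [0, 0, -0.02], "dr": [0, 0, 0]},
  {"gripper": 1, "translation": [0, 0, 0], "dr": [0, 0, 0]},
])

```text
clock: 19.1
eef_pos: [600.4, -305.4, 41.5]
tcp_rot: [-3.141, 0.001, 0.197]
contact_force: [-0.1, -0.0, -5.3]
opening: 0.672
```

Request:
jog_arm([
  {"gripper": 1, "translation": [0, 0, -0.01], "dr": [0, 0, 0]},
  {"gripper": 1, "translation": [0, 0, 0], "dr": [0, 0, 0]},
])

```text
clock: 19.27
eef_pos: [600.9, -305.8, 41.3]
tcp_rot: [3.141, -0.0, 0.197]
contact_force: [-0.1, 0.2, -4.8]
opening: 0.673
```

Request:
jog_arm([
  {"gripper": 1, "translation": [0, 0, -0.01], "dr": [0, 0, 0]},
  {"gripper": 1, "translation": [0, 0, 0], "dr": [0, 0, 0]},
])

```text
clock: 19.43
eef_pos: [600.9, -305.8, 40.4]
tcp_rot: [3.141, -0.0, 0.197]
contact_force: [0.3, -1.0, -3.8]
opening: 0.669
```

Request:
jog_arm([
  {"gripper": 1, "translation": [0, 0.01, -0.01], "dr": [0, 0, 0]},
  {"gripper": 1, "translation": [0, 0, 0], "dr": [0, 0, 0]},
])

```text
clock: 19.6
eef_pos: [601.0, -304.6, 39.3]
tcp_rot: [3.141, -0.0, 0.197]
contact_force: [-0.2, 0.1, -4.7]
opening: 0.671
```

Request:
jog_arm([
  {"gripper": 1, "translation": [0, 0, -0.008], "dr": [0, 0, 0]},
  {"gripper": 1, "translation": [0, 0, 0], "dr": [0, 0, 0]},
])

```text
clock: 19.77
eef_pos: [601.0, -304.7, 39.2]
tcp_rot: [-3.142, -0.0, 0.197]
contact_force: [-2.2, 1.9, 3.2]
opening: 0.668
```

Touchdown. Releasing and retreating toward the start side.

Request:
jog_arm([
  {"gripper": -1, "translation": [0, 0, 0], "dr": [0, 0, 0]},
  {"gripper": -1, "translation": [0, 0, 0], "dr": [0, 0, 0]},
  {"gripper": -1, "translation": [0, 0, 0.05], "dr": [0, 0, 0]},
  {"gripper": -1, "translation": [0, 0, 0.15], "dr": [0, 0, 0]},
  {"gripper": -1, "translation": [0, 0, 0.3], "dr": [0, 0, 0]},
  {"gripper": -1, "translation": [0, 0, 0.3], "dr": [0, 0, 0]},
  {"gripper": -1, "translation": [0, 0, 0.3], "dr": [0, 0, 0]},
  {"gripper": -1, "translation": [0, 0, 0.3], "dr": [0, 0, 0]},
  {"gripper": -1, "translation": [0, 0.15, 0.2], "dr": [0, 0, 0]},
  {"gripper": -1, "translation": [-0.1, 0.3, 0.1], "dr": [0, 0, 0]},
  {"gripper": -1, "translation": [-0.12, 0.35, 0], "dr": [0, 0, 0]},
  {"gripper": -1, "translation": [-0.12, 0.35, 0], "dr": [0, 0, 0]},
])

```text
clock: 20.77
eef_pos: [567.1, -189.2, 211.0]
tcp_rot: [3.14, -0.003, 0.196]
contact_force: [0.6, 0.2, -0.1]
opening: 0.996
```

Request:
jog_arm([
  {"gripper": -1, "translation": [-0.12, 0.35, 0], "dr": [0, 0, 0]},
  {"gripper": -1, "translation": [-0.12, 0.35, 0], "dr": [0, 0, 0]},
  {"gripper": -1, "translation": [-0.12, 0.35, 0], "dr": [0, 0, 0]},
  {"gripper": -1, "translation": [-0.12, 0.35, 0], "dr": [0, 0, 0]},
  {"gripper": -1, "translation": [-0.12, 0.35, 0], "dr": [0, 0, 0]},
  {"gripper": -1, "translation": [-0.12, 0.35, 0], "dr": [0, 0, 0]},
  {"gripper": -1, "translation": [-0.12, 0.35, 0], "dr": [0, 0, 0]},
  {"gripper": -1, "translation": [-0.12, 0.35, 0], "dr": [0, 0, 0]},
  {"gripper": -1, "translation": [-0.12, 0.35, 0], "dr": [0, 0, 0]},
  {"gripper": -1, "translation": [-0.12, 0.35, 0], "dr": [0, 0, 0]},
  {"gripper": -1, "translation": [-0.12, 0.35, 0], "dr": [0, 0, 0]},
  {"gripper": -1, "translation": [-0.12, 0.35, 0], "dr": [0, 0, 0]},
])

```text
clock: 21.77
eef_pos: [422.3, 232.0, 210.0]
tcp_rot: [-3.141, -0.002, 0.197]
contact_force: [0.1, 0.5, -0.2]
opening: 0.997
```

Request:
jog_arm([
  {"gripper": -1, "translation": [-0.12, 0.35, 0], "dr": [0, 0, 0]},
  {"gripper": -1, "translation": [-0.12, 0.35, 0], "dr": [0, 0, 0]},
  {"gripper": -1, "translation": [-0.12, 0.35, 0], "dr": [0, 0, 0]},
  {"gripper": -1, "translation": [-0.12, 0.35, 0], "dr": [0, 0, 0]},
  {"gripper": -1, "translation": [-0.06, 0.35, 0], "dr": [0, 0, 0]},
  {"gripper": -1, "translation": [0, 0.35, 0], "dr": [0, 0, 0]},
  {"gripper": -1, "translation": [0, 0.2, 0], "dr": [0, 0, 0]},
  {"gripper": -1, "translation": [0, 0, 0], "dr": [0, 0, 0]},
  {"gripper": -1, "translation": [0, 0, 0], "dr": [0, 0, 0]},
])

```text
clock: 22.52
eef_pos: [368.6, 461.2, 209.4]
tcp_rot: [-3.141, -0.001, 0.198]
contact_force: [-0.8, 0.7, -1.1]
opening: 1.0
```

```bash
python3 - <<'E'
from h import *
s=r.grab_frame("side"); t=r.grab_frame("top"); q=r.sense(); print(q["clock"],q["eef_pos"],q["contact_force"])
A=cv2.resize(t[155:270,185:445],None,fx=3,fy=3,interpolation=2); B=cv2.resize(s[140:320,235:400],None,fx=1.4,fy=1.4,interpolation=2)
o=np.zeros((600,800,3),np.uint8); o[:345,:780]=A; o[346:346+B.shape[0],:B.shape[1]]=B
C=cv2.resize(s[140:205,258:378],None,fx=3.9,fy=3.9,interpolation=2); o[346:346+C.shape[0],300:300+C.shape[1]]=C
cv2.imwrite("pics/f1.png",o); cv2.imwrite("pics/top1.png",t); cv2.imwrite("pics/side1.png",s)
t0=cv2.imread("pics/top0.png"); d=cv2.absdiff(cv2.GaussianBlur(t,(3,3),0),cv2.GaussianBlur(t0,(3,3),0)).max(2)
print("dish diff",d[220:258,322:362].max(),"tin diff",d[168:212,196:236].max())
s0=cv2.imread("pics/side0.png"); d=cv2.absdiff(s,s0).max(2); print("side dish/tin",d[185:216,322:366].max(),d[270:322,255:306].max())
E
```

```text
22.6167 [368.75 459.49 209.02] [-0.08 -0.14  0.82]
dish diff 6 tin diff 6
side dish/tin 5 22
```

View pics/f1.png

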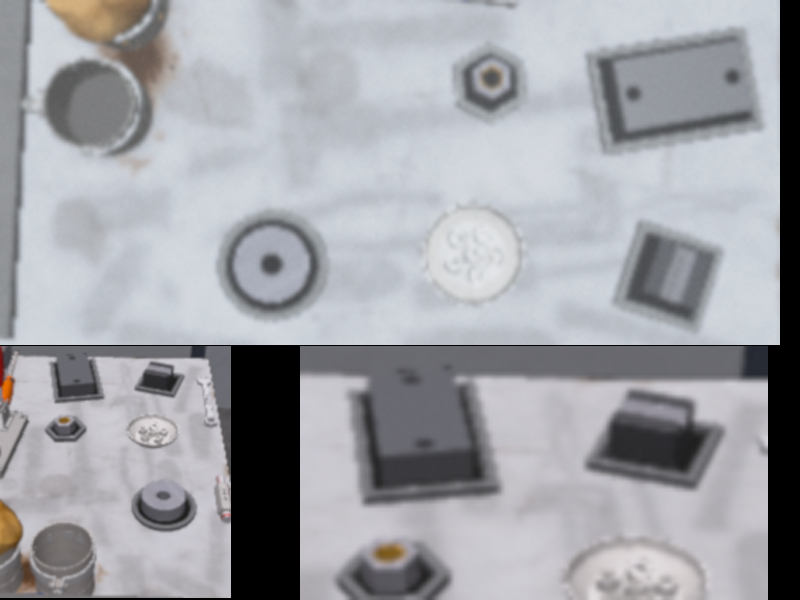

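All four pieces are in their nests in both views, and the dish and tin pixels are unchanged. The bar at (682,88) looks nearer its nest's right end, so I'll check that numerically for parallax.

```bash
python3 - <<'E'
from h import *
f=lambda p:src(p,3,(185,155))
W=plane("top",f([(633,93),(733,76)]),27); print("bar holes mid",W[:,:2],W.mean(0)[:2],np.degrees(np.arctan2(*(W[0]-W[1])[1::-1])), "nest 601,-304,11.3")
print("disc bore",plane("top",f([(271,265)]),27),"nest 444,34.5; nut",plane("top",f([(491,77)]),23),"nest 602,-144")
print("V groove mid",plane("top",f([(678,274)]),27),"nest 442,-299.5")
# bar top rim heights: triangulate front hole, both views
a=plane("side",src([(424,443)],3.9,(258-300/3.9,140-346/3.9)),27); print("front hole side @27",a)
# bar side view outline: top front corners
print(plane("side",src([(383,460),(483,456)],3.9,(258-300/3.9,140-346/3.9)),27))
E
```

```text
bar holes mid [[ 594.22 -262.34]
 [ 611.17 -347.25]] [ 602.69 -304.79] 101.29242416433422 nest 601,-304,11.3
disc bore [[444.33  33.72  27.  ]] nest 444,34.5; nut [[ 604.7  -143.49   23.  ]] nest 602,-144
V groove mid [[ 444.71 -301.2    27.  ]] nest 442,-299.5
front hole side @27 [[ 592.69 -259.93   27.  ]]
[[ 617.   -238.41   27.  ]
 [ 553.32 -245.28   27.  ]]
```

```bash
python3 -c "
from rig import r
print(r.sign_off())"
```

```text
the job is handed in; nothing more can be done
None
```

I took the stack apart from the top and put each piece in its own nest: nut in hexagonal, V-block in square, disc in round, bar in long. I set each piece down until the force showed contact, then opened the jaws and lifted clear. The job was handed in at about 23 s of the 93 s allowed, with the arm parked away from the work.

**Last checks:** both views showed all four pieces flat and right way up. Their measured centres were within about 3 mm of the nest centres, and the bar was within 0.1° of its nest's angle. The bar's front hole agrees between the two views to about 3 mm if its top is at 27 mm, which is where it should be when lying on the floor. The dish looked unchanged in both views. The tin looked unchanged from above; its side-view patch differed by up to 22 grey levels, which I did not look into.

**Disagreements:**
- I overshot the square nest by about 30 mm while carrying the V-block and corrected it in the air before lowering.
- The jaw opening read about 2 mm narrow on the disc, but a picture after a small lift showed it held level.
- The side view tends to put points 1–3 mm further towards +y than the top view, well inside the 8 mm clearance around each piece.

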